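Hang the hex key back on the crowded key rack

TASK

The clamp screw of the wafer chuck is tight: draw the T-handle hex key out of it and hang it on the one empty hook of the key rack, between its neighbours, without knocking them or pushing the wafer carrier about. The saddle in the hook's two wires is set at a different reach on every hook: feel for it with light pressure and seat the handle at its bottom, still in hand, before you let go. The wires are springy, so never lean hard on them; leave the key hanging straight and still.

Things in the scene. Friction and masses are not known exactly. Their poses are not given: they have to be found in the camera images.
- key: The hex key to put away, about 95 g, stands upright in the chuck's clamp block. Black T-handle: a bar 80 mm long along y, 16 mm thick along x, 30 mm tall, flat underside, round top. Origin: middle of the handle, 8 mm above its underside; z up. Below hang a 16 mm round collar (down to z = -24 mm) and a 6 mm round steel shank. A half turn about z changes nothing.
- key_tip (a point): Free end of the key's shank, 150 mm below the key's origin.
- chuck: Wafer chuck on an aluminium foot, bolted to the bench. Origin on the bench under the screw well; the clamp block around it is 50 x 50 mm, its top 52 mm above the bench. The key's shank stands 38 mm deep in a round well of 7.5 mm diameter. The round chuck plate (84 mm across, top 32 mm above the bench) lies 67 mm from the well along -x of this frame.
- rack: White key rack bolted to the bench: two posts, 392 mm apart along y, and a rail with four hooks 92 mm apart along y, at y = -138, -46, +46 and +138 mm. Origin on the bench below the front of the hooks' clamp blocks; x points away from the robot, the hooks stick out along -x. Rail and posts end 209 mm, the clamp blocks 221 mm above the bench.
- hook: The empty hook, in one of the rack's two middle places. Origin: middle of its clamp block's front face at the height of the wires' centre lines, 215 mm above the bench; block 50 mm wide, its top 6 mm above the origin. Axes as rack. Two 6 mm wires at y = -17 and +17 mm run out along -x, first level (tops at z = +3 mm), then into a saddle. Pressed down at the saddle they give 1 mm per 2 to 5 N.
- key_a: Bystander: hex key with the same T-handle hanging in the saddle of the rack's hook at its -y end; 8 mm shank reaching 160 mm below the origin. Axes and origin as for the key.
- key_b: Bystander: hex key with the same T-handle hanging on the other middle hook; 6 mm shank reaching 135 mm below the origin. Handles of neighbouring keys leave only 12 mm between their ends.
- key_c: Bystander: hex key with the same T-handle hanging on the hook at the rack's +y end; 5 mm shank reaching 150 mm below the origin.
- carrier: Bystander: white round wafer carrier, 116 mm across and 22 mm tall, loose on the bench. Origin: centre of its underside.
- key_grip (a point): Where to grip the key, across its 16 mm (along key x): middle of the upper part of the handle, 14 mm above the key's origin, 8 mm below the handle's top. Keep the fingertips no lower than about the key's origin, so that the underside stays free to sit on the wires.
- reach_min (a point): Where the key's origin is when the handle sits in the saddle with the wires set shortest: hook frame x = -40, z = +5 mm. The saddle is a step down of 6 mm, 19 mm long inside, upright ends with rounded tops: the 16 mm handle drops in with 1.6 mm to spare before and behind. In front the wires are level again (same height) and end blunt 21 mm before the saddle's middle.
- reach_max (a point): The same with the wires set longest: hook frame x = -80, z = +5 mm. The wires slide in the block and are clamped anywhere between; the reach is not measured and must be felt. The wires are stiffer nearer the block. With the handle on the level part or the tips the key's origin is at z = +11 mm. The key's collar, centred between the wires, has 6 mm to spare on each side.
There are look-alikes about, which are no part of the job. What is shaped like the chuck but pink or red is not meant.

How it is judged:
On the way, in this order (a step that is already met when the one before it is completed fails the run):
1. the key is drawn out of the clamp block, its tip clear above the block, held by the fingers (z of key_tip in the frame of chuck above 0.054 m and contact force between the fingers and key above 1 N), for 0.2 s.
2. the handle sits at the bottom of the empty hook's saddle while the fingers still hold it (z of key in the frame of hook between 0 and 0.0068 m and x of key in the frame of hook between -0.086 and -0.034 m and y of key in the frame of hook between -0.008 and 0.008 m and contact force between key and hook above 0.3 N and contact force between the fingers and key above 1 N), for 0.2 s.
At the end, for the whole second after the job is handed in: Key on the empty hook: origin within 8 mm of its middle, at most 6.8 mm above the hook's origin (saddle bottom), 34 to 86 mm in front; handle along the rack within 0.15 rad, plumb within 0.12 rad, at rest, carried by the wires; neighbours within 10 mm, carrier within 15 mm of their starts (z of key in the frame of hook between 0 and 0.0068 m and x of key in the frame of hook between -0.086 and -0.034 m and y of key in the frame of hook between -0.008 and 0.008 m and angle between the y axis of key and the y axis of hook, either way round below 0.15 rad and angle between key's own z axis and vertical below 0.12 rad and contact force between key and hook above 0.3 N and linear speed of key below 0.03 m/s and angular speed of key below 0.6 rad/s and distance of each of key_a, key_b, key_c from where it was at the start of the episode below 0.01 m and distance of carrier from where it was at the start of the episode below 0.015 m); the robot touches nothing.
It fails at once if the key or the gripper presses on the empty hook with more than 12 N (contact force between any of key, the fingers and hook above 12 N).
It fails at once if a neighbouring key is knocked: struck with more than 6 N or moved more than 10 mm (contact force between key and key_a above 6 N or contact force between key and key_b above 6 N or contact force between key and key_c above 6 N or distance of any of key_a, key_b, key_c from where it was at the start of the episode above 0.01 m).
It fails at once if the wafer carrier is pushed more than 15 mm (distance of carrier from where it was at the start of the episode above 0.015 m).
It also fails if it takes over 72 s, if anything falls off the work surface, if the arm or the gripper's body presses on something with over 40 N, if the wrist force passes 120 N, or if a joint passes its speed limit or range.

ROBOT

A 6-joint arm with a two-finger parallel gripper is mounted at the origin on the work surface. World frame = base frame: x ahead of the robot, y to its left, z up, the work surface at z = 0. Lengths are in m, angles in rad, forces in N, time in s.
With the tool pointing down it reaches from about 0.35 to 0.775 m from the base axis. Payload 5.5 kg.
Tool frame: the origin (TCP) lies on the mounting face of the last link; the fingertips stand 173 mm ahead of it and the grasp point (between the pads) lies 155 mm ahead of it (pinch_z is the distance from the TCP to the grasp point, in m); z points along the fingers, y is the line along which they close (so a half turn about z gives the same grasp; the last joint's range is limited). The gripper opens to 85 mm and grips with 20 to 120 N. Pads are 22 mm wide; open, the fingers measure 114 mm over their backs; the gripper's body (76 mm by 85 mm) begins 54 mm behind the grasp point. The pads swing forward as they close: fully open they stand 13 mm farther back than shut.
Start: joints at [1.157, 0.313, 0.046, 1.304, 0, 1.431], TCP at [0.155, 0.554, 0.405] pointing down, gripper open.
Joint ranges: [-2.76, 2.76], [-0.86, 1.69], [-1.03, 1.26], [-2.2, 2.34], [-1.47, 1.5], [-3.14, 3.14]. Speed limits (rad/s): [2.57, 2.57, 3.14, 3.14, 3.14, 3.14].

INTERFACE

Orientations are given as a unit quaternion [w, x, y, z].
In Python, from station import * gives the robot as it stands.
- The arm moves only by the tool play_rows, never from a script. Its argument "deltas" is a list of rows, each a list of 3 entries, a list of its own where there are three numbers: the finger opening in cm, from 0 to 8.54, then the shift along the tool's x, y, z in cm, then the turn, a rotation vector about the tool's x, y, z in degrees. In form: [[hand, [x, y, z], [rx, ry, rz]], ...]. A call has exactly 5 rows; each row is the pose to reach, as a shift and turn from the pose commanded when the call began, along the tool's axes at that moment; what a row does not reach only later rows make up. A row lasts 1/10 s, in which the tool goes at most 50 mm and 8.59 degrees, less where a joint would pass 70% of its speed; a pose out of reach is approached as far as the arm can. A call with a gripper value outside its range is refused whole. The fingers move at their own pace and stop on an object; "force" is the grip in N (left out, the last holds). Time passes only in rows, so rows that repeat a pose let the fingers close, or fill a call up. It gives the time, the measured TCP pose, the force, the opening and the grip force at its end, in the units of the state.
- sense(): the state, without advancing time (a new reading comes with each control period).
- get_image(name): name is "scene" or "top" or "wrist"; returns a dict with "image" (384x512x3 uint8, blue, green, red), "K" (3x3 intrinsics, pixels), "world_from_camera" (4x4, takes a point from camera to world coordinates). Camera axes: x right, y down, z forward; pixel columns grow to the right and rows downward; lengths in m; the calibration is good to about 2 mm. A picture is of the moment at which its call begins. There is no depth.
- hand_in(): hands the job in; it is judged then, once.
The state is a dict: "t": time; "q": joint angles; "qd": joint speeds; "effort": joint torques, N m; "tool_pos": TCP position; "orientation": TCP orientation; "contact_force": force on the tool from outside, world axes, zero at the start; "moment": the same for the moment, N m; "grip_width": finger opening in m; "grasp_force": force on a finger pad.
Only numpy, scipy, OpenCV 4.12 (cv2) and the standard library are available. Lean on these libraries where they do the work, as an engineer would, in place of code of your own. Each camera call takes 0.05 s, during which the arm holds its last target. There are 200 camera calls.

## Working session

There is one attempt and no reset: what is moved stays moved. The work goes in short steps, Python scripts to look and compute and a tool call to move; the robot and the scene stay as the last step left them, time stands still between calls to the robot, and variables do not carry over. Pictures are saved under pics/ and viewed, at most 10 in all, crops included, and the job is handed in when it is done.

Besides the shell and the picture viewer there is one more tool, called in YAML: its name, and indented under it one key for each argument. play_rows: Moves the arm, as the interface text tells. Its arguments: {"type":"object","properties":{"deltas":{"type":"array","items":{"type":"array"}},"force":{"type":"number"}},"required":["deltas"]}

```bash
mkdir -p pics; cat > h.py <<'E'
from station import *
import numpy as np, cv2, json
def shot(n,f):
    d=get_image(n); cv2.imwrite(f'pics/{f}.png',d['image'])
    np.savez(f'pics/{f}.npz',K=d['K'],T=d['world_from_camera']); return d
def cal(f):
    z=np.load(f'pics/{f}.npz'); return z['K'],z['T']
def pix(f,p):
    K,T=cal(f); c=np.linalg.inv(T)@np.r_[p,1]; u=K@c[:3]; return u[:2]/u[2]
def onz(f,uv,z):
    K,T=cal(f); r=T[:3,:3]@np.linalg.solve(K,[*uv,1]); o=T[:3,3]; return o+r*(z-o[2])/r[2]
E
python3 - <<'E'
from h import *
for n in ('scene','top'): shot(n,n+'0')
a=cv2.imread('pics/scene0.png');b=cv2.imread('pics/top0.png')
for n in ('scene0','top0'): print(cal(n)[0].round(1).tolist(),cal(n)[1].round(3).tolist())
s=sense();print(s['tool_pos'],s['orientation'],s['t'])
E
```

```text
[[412.0, 0.0, 252.3], [0.0, 412.0, 191.5], [0.0, 0.0, 1.0]] [[0.597, 0.563, -0.572, 1.118], [0.802, -0.418, 0.426, -0.282], [0.0, -0.713, -0.701, 0.812], [0.0, 0.0, 0.0, 1.0]]
[[371.6, 0.0, 257.0], [0.0, 371.6, 195.8], [0.0, 0.0, 1.0]] [[0.019, -0.991, 0.133, 0.453], [-1.0, -0.016, 0.026, 0.105], [-0.023, -0.134, -0.991, 0.969], [0.0, 0.0, 0.0, 1.0]]
[0.15541886 0.55341507 0.40387487] [-2.20082819e-04  1.36493914e-01  9.90640549e-01 -8.15732717e-04] 0.1
```

View pics/scene0.png

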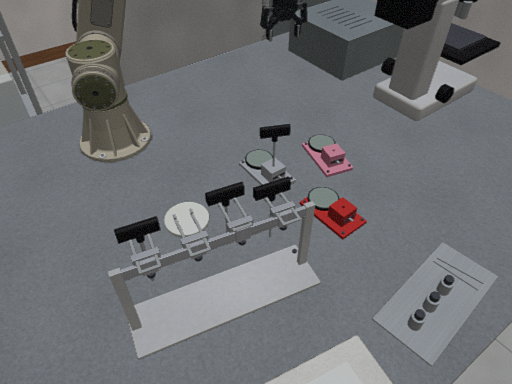

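View pics/top0.png

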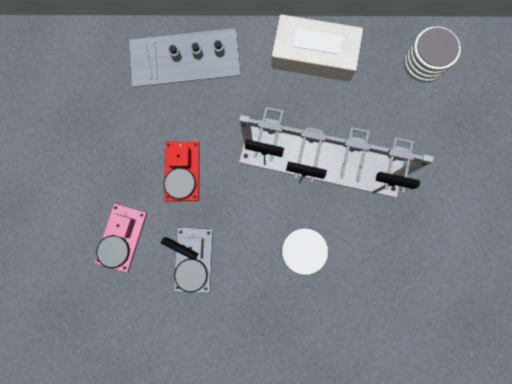

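Scene: grey chuck with the upright key at (275,165); the pink (327,153) and red (335,208) look-alikes have no key, so the grey one is meant. In the top view it is at (192,258). The rack's empty hook is third from the left in the top view, at (355,155), i.e. rack y=-46, with key_a to its right. The carrier is at (305,251). I'll confirm both in one enlarged crop.

```bash
python3 - <<'E'
import cv2,numpy as np
b=cv2.imread('pics/top0.png')
c1=cv2.resize(b[100:200,235:435],None,fx=4,fy=4,interpolation=cv2.INTER_CUBIC)
c2=cv2.resize(b[220:300,150:250],None,fx=2.4,fy=2.4,interpolation=cv2.INTER_CUBIC)
c2=cv2.resize(b[225:270,150:250],None,fx=4,fy=4,interpolation=cv2.INTER_CUBIC)
a=cv2.imread('pics/scene0.png')
c3=cv2.resize(a[115:190,235:335],None,fx=4,fy=2.4,interpolation=cv2.INTER_CUBIC)[:180]
cv2.imwrite('pics/crop.png',np.vstack([c1,np.hstack([c2,c3])]))
E
```

```text
(no output)
```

View pics/crop.png

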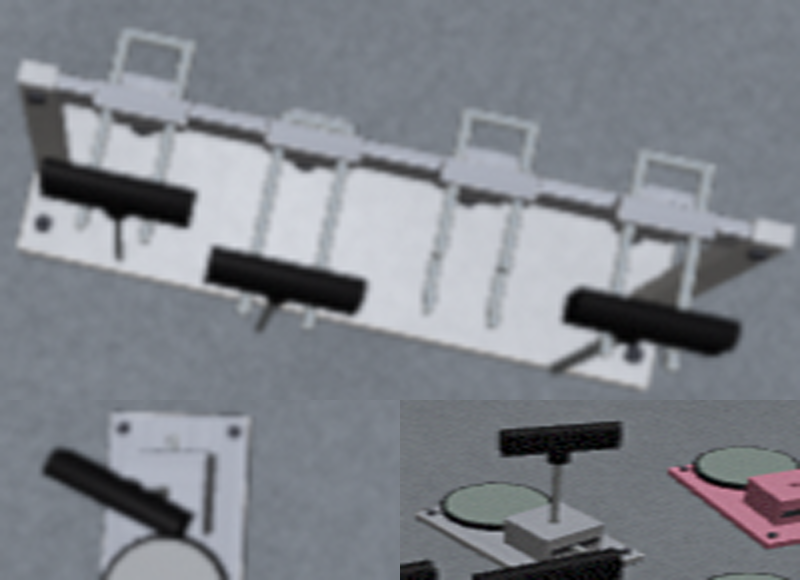

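```bash
python3 - <<'E'
from h import *
f='top0'
U=lambda x,y:(235+(x+.5)/4-.5,100+(y+.5)/4-.5)
L=lambda x,y:(150+(x+.5)/4-.5,225+(y-400+.5)/4-.5)
P=lambda uv,z:onz(f,uv,z).round(4)
l,r=P(U(38,72),.209),P(U(773,232),.209); print('posts',l,r,np.linalg.norm(l-r),'mid',(l+r)/2)
yx=(l-r)/np.linalg.norm(l-r); print('rack yaw',np.degrees(np.arctan2(-yx[0],yx[1])))
for n,p,z in [('tipL',(428,312),.215),('tipR',(494,326),.215),('rootL',(452,187),.215),('rootR',(519,203),.215),('blkFL',(442,178),.221),('blkFR',(532,196),.221)]: print(n,P(U(*p),z))
for n,a,b in [('c',(42,178),(193,208)),('b',(208,265),(365,297)),('a',(567,305),(738,335))]:
  A,B=P(U(*a),.236),P(U(*b),.236); print(n,(A+B)/2,np.linalg.norm(A-B),np.degrees(np.arctan2(-(A-B)[0],(A-B)[1])))
A,B=P(L(47,462),.178),P(L(188,521),.178); print('key',A,B,(A+B)/2,np.linalg.norm(A-B),np.degrees(np.arctan2(-(A-B)[0],(A-B)[1])))
print('carrier',P((305,251),.022))
# key in scene view: shank entering block top, handle ends
print('shank@block',P.__call__ and onz('scene0',(235+556/4,115+(520-400)/2.4),.052).round(4))
m=(A+B)/2; print(pix('scene0',[m[0],m[1],.178]),pix('scene0',A),pix('scene0',B))
s=sense(); from scipy.spatial.transform import Rotation as R
print(R.from_quat(s['orientation'],scalar_first=True).as_matrix().round(3))
E
```

```text
posts [0.7227 0.1552 0.209 ] [ 0.6408 -0.2276  0.209 ] 0.3914632166628175 mid [ 0.68175 -0.0362   0.209  ]
rack yaw -12.076356677437081
tipL [ 0.595  -0.0483  0.215 ]
tipR [ 0.5882 -0.0818  0.215 ]
rootL [ 0.661  -0.0614  0.215 ]
rootR [ 0.6529 -0.0957  0.215 ]
blkFL [ 0.664 -0.055  0.221]
blkFR [ 0.6551 -0.1008  0.221 ]
c [0.64995 0.11175 0.236  ] 0.07809596660519673 -10.849504177281599
b [0.6058 0.0264 0.236 ] 0.07985987728515491 -10.972240237811636
a [ 0.58865 -0.1547   0.236  ] 0.08474768433414569 -9.44009300273434
key [0.4613 0.3271 0.178 ] [0.4318 0.2506 0.178 ] [0.44655 0.28885 0.178  ] 0.08199085314838479 -21.087682448249087
carrier [0.4425 0.0062 0.022 ]
shank@block [0.6169 0.5186 0.052 ]
[274.13270922 128.37566542] [289.04688085 125.89493943] [258.99808766 130.8930596 ]
[[-0.963  0.27  -0.001]
 [ 0.27   0.963 -0.002]
 [ 0.    -0.002 -1.   ]]
```

The crops confirm it: grey chuck with the key, handle centre near (0.447, 0.289), yaw -21°. The empty hook's wires, in the third place, show a reach of about 48 mm. Moving above the key.

play_rows:
  deltas:
    - [8.5, [-3.5, -1.8, 0], [0, 0, 0]]
    - [8.5, [-7.0, -3.5, 0], [0, 0, 0]]
    - [8.5, [-10.6, -5.3, 0], [0, 0, 0]]
    - [8.5, [-14.1, -7.0, 0], [0, 0, 0]]
    - [8.5, [-17.6, -8.8, 0], [0, 0, 0]]

```text
t: 0.6
tool_pos: [0.302, 0.4201, 0.4043]
orientation: [-0.0, 0.136, 0.991, -0.0]
contact_force: [0.8, 0.4, -0.1]
grip_width: 0.085
grasp_force: 0.0
```

play_rows:
  deltas:
    - [8.5, [-3.5, -1.8, 0], [0, 0, 0]]
    - [8.5, [-7.0, -3.5, 0], [0, 0, 0]]
    - [8.5, [-10.6, -5.3, 0], [0, 0, 0]]
    - [8.5, [-14.1, -7.0, 0], [0, 0, 0]]
    - [8.5, [-17.6, -8.8, 0], [0, 0, 0]]

```text
t: 1.1
tool_pos: [0.4477, 0.2877, 0.4043]
orientation: [-0.0, 0.137, 0.991, -0.0]
contact_force: [0.4, 0.5, -0.5]
grip_width: 0.0849
grasp_force: 0.0
```

play_rows:
  deltas:
    - [8.5, [0, 0, 0], [0, 0, -8.5]]
    - [8.5, [0, 0, 0], [0, 0, -17]]
    - [8.5, [0, 0, 0], [0, 0, -25.5]]
    - [8.5, [0, 0, 0], [0, 0, -34]]
    - [8.5, [0, 0, 0], [0, 0, -42.3]]

```text
t: 1.6
tool_pos: [0.4467, 0.2888, 0.4042]
orientation: [-0.001, -0.233, 0.972, -0.0]
contact_force: [1.0, -0.4, -0.4]
grip_width: 0.085
grasp_force: 0.0
```

play_rows:
  deltas:
    - [8.5, [0, 0, 0], [0, 0, -8.5]]
    - [8.5, [0, 0, 0], [0, 0, -17]]
    - [8.5, [0, 0, 0], [0, 0, -25.5]]
    - [8.5, [0, 0, 0], [0, 0, -34]]
    - [8.5, [0, 0, 0], [0, 0, -42.3]]

```text
t: 2.1
tool_pos: [0.4467, 0.2889, 0.4042]
orientation: [-0.0, -0.568, 0.823, 0.0]
contact_force: [0.4, -0.2, -0.3]
grip_width: 0.0847
grasp_force: 0.0
```

play_rows:
  deltas:
    - [8.5, [0, 0, 0], [0, 0, 0]]
    - [8.5, [0, 0, 0], [0, 0, 0]]
    - [8.5, [0, 0, 0], [0, 0, 0]]
    - [8.5, [0, 0, 0], [0, 0, 0]]
    - [8.5, [0, 0, 0], [0, 0, 0]]

```text
t: 2.6
tool_pos: [0.4468, 0.289, 0.4047]
orientation: [0.0, -0.565, 0.825, 0.0]
contact_force: [0.2, 0.1, -0.0]
grip_width: 0.0847
grasp_force: 0.0
```

```bash
cat >> h.py <<'E'
from scipy.spatial.transform import Rotation as R
def go(p,yaw):  # tool-frame shift (cm) and turn (deg) from measured pose to TCP p, tool down, tool-y heading yaw deg
    s=sense(); M=R.from_quat(s['orientation'],scalar_first=True)
    a=np.radians(yaw); y=np.array([np.cos(a),np.sin(a),0]); z=np.array([0,0,-1.]); 
    G=R.from_matrix(np.c_[np.cross(y,z),y,z])
    print('shift',(M.inv().apply(np.array(p)-s['tool_pos'])*100).round(2),'turn',np.degrees((M.inv()*G).as_rotvec()).round(2))
def st():
    s=sense(); print(s['t'],'p',s['tool_pos'].round(4),'F',np.round(s['contact_force'],2),'w',round(s['grip_width'],4),'g',s['grasp_force'])
E
python3 - <<'E'
from h import *
st(); go([.4466,.2889,.334],158.9)
shot('wrist','w1'); shot('top','top1')
b=cv2.imread('pics/w1.png');t=cv2.imread('pics/top1.png')
print(cal('w1')[1].round(3).tolist())
a=cv2.resize(shot('scene','sc1')['image'][100:196,215:335],(640,512),interpolation=cv2.INTER_CUBIC)
cv2.imwrite('pics/v1.png',cv2.resize(np.hstack([b,a[:384,:]]),None,fx=.69,fy=.69,interpolation=cv2.INTER_AREA))
E
```

```text
2.6 p [0.4468 0.289  0.4047] F [ 0.23  0.14 -0.03] w 0.0847 g 0.0
shift [0.02 0.01 7.07] turn [ 0.    0.01 -0.03]
[[-0.933, 0.344, 0.11, 0.419], [0.361, 0.889, 0.283, 0.217], [-0.0, 0.303, -0.953, 0.374], [0.0, 0.0, 0.0, 1.0]]
```

View pics/v1.png

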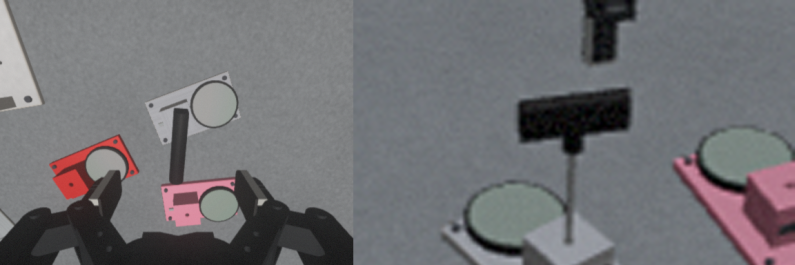

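The wrist view shows the key handle from (181,108) to (177,184), between the fingers at (110,190) and (247,190). The scene crop shows the key upright in the grey block. I'll refine from these pixels.

```bash
python3 - <<'E'
from h import *
b=cv2.imread('pics/w1.png'); g=b.max(2)
m=(g<55).astype(np.uint8); m[290:]=0
# handle component
n,l,s,c=cv2.connectedComponentsWithStats(m)
i=l[210,259]; print(i,s[i] if i else None)
ys,xs=np.nonzero(l==i)
for y in range(ys.min(),ys.max()+1,8):
  r=xs[ys==y]; print(y,r.min(),r.max(),end=' | ')
print()
A=onz('w1',(181.5/.69,111/.69),.186);B=onz('w1',(177/.69,182/.69),.186)
print(A,B,(A+B)/2,np.linalg.norm(A-B),np.degrees(np.arctan2(-(B-A)[0],(B-A)[1])))
E
```

```text
0 None
0 0 511 | 8 0 511 | 16 0 511 | 24 0 511 | 32 0 511 | 40 0 511 | 48 0 511 | 56 0 511 | 64 0 511 | 72 0 511 | 80 0 511 | 88 0 511 | 96 0 511 | 104 0 511 | 112 0 511 | 120 0 511 | 128 0 511 | 136 0 511 | 144 0 511 | 152 0 511 | 160 0 511 | 168 0 511 | 176 0 511 | 184 0 511 | 192 0 511 | 200 0 511 | 208 0 511 | 216 0 511 | 224 0 511 | 232 0 511 | 240 0 511 | 248 0 511 | 256 0 511 | 264 0 511 | 272 0 511 | 280 0 511 | 288 0 511 | 296 0 511 | 304 0 511 | 312 0 511 | 320 0 511 | 328 0 511 | 336 0 511 | 344 0 511 | 352 0 511 | 360 0 511 | 368 0 511 | 376 0 511 | 
[0.42891311 0.25138529 0.186     ] [0.46116736 0.32243356 0.186     ] [0.44504023 0.28690943 0.186     ] 0.07802687673049923 -24.4169332062739
```

play_rows:
  deltas:
    - [8.5, [0.2, 0.1, 1.5], [0, 0, 2.4]]
    - [8.5, [0.2, 0.1, 3], [0, 0, 2.4]]
    - [8.5, [0.2, 0.1, 4.5], [0, 0, 2.4]]
    - [8.5, [0.2, 0.1, 6], [0, 0, 2.4]]
    - [8.5, [0.2, 0.1, 7.1], [0, 0, 2.4]]

```text
t: 3.25
tool_pos: [0.4449, 0.2874, 0.3327]
orientation: [-0.0, -0.548, 0.836, 0.0]
contact_force: [0.2, -0.1, 0.2]
grip_width: 0.085
grasp_force: 0.0
```

play_rows:
  deltas:
    - [5, [0, 0, 0], [0, 0, 0]]
    - [4, [0, 0, 0], [0, 0, 0]]
    - [3, [0, 0, 0], [0, 0, 0]]
    - [2.5, [0, 0, 0], [0, 0, 0]]
    - [2.2, [0, 0, 0], [0, 0, 0]]
  force: 30

```text
t: 3.75
tool_pos: [0.4453, 0.2876, 0.3343]
orientation: [0.001, -0.548, 0.836, -0.0]
contact_force: [-0.1, 0.0, 0.9]
grip_width: 0.0223
grasp_force: 0.0
```

```bash
python3 - <<'E'
from h import *
st()
b=shot('wrist','w2')['image']
a=cv2.resize(shot('scene','sc2')['image'][100:180,230:330],(480,384),interpolation=cv2.INTER_CUBIC)
cv2.imwrite('pics/v2.png',cv2.resize(np.hstack([b,a]),None,fx=.8,fy=.8,interpolation=cv2.INTER_AREA))
E
```

```text
3.75 p [0.4453 0.2876 0.3343] F [-0.1   0.01  0.9 ] w 0.0223 g 0.0
```

View pics/v2.png

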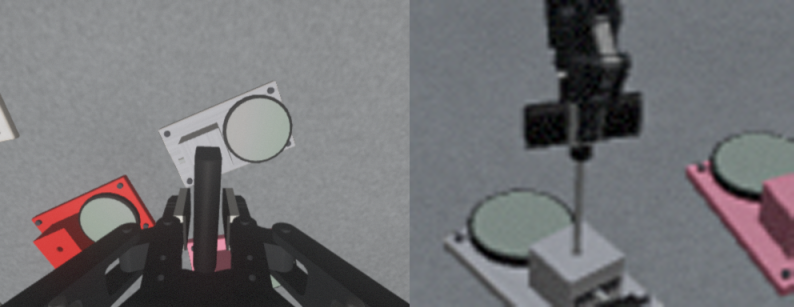

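The handle (196–222) is centred in the pad gap (180–237), and the pads lie along the middle of the handle. Closing and lifting straight up. The tip is 38 mm deep and needs over 40 mm; I'll lift about 25 cm so the tip clears everything.

play_rows:
  deltas:
    - [1.2, [0, 0, 0], [0, 0, 0]]
    - [1.0, [0, 0, 0], [0, 0, 0]]
    - [1.0, [0, 0, 0], [0, 0, 0]]
    - [1.0, [0, 0, 0], [0, 0, 0]]
    - [1.0, [0, 0, 0], [0, 0, 0]]
  force: 40

```text
t: 4.35
tool_pos: [0.4453, 0.2875, 0.334]
orientation: [0.0, -0.548, 0.836, -0.0]
contact_force: [0.6, -0.0, 3.9]
grip_width: 0.0151
grasp_force: 41.4
```

play_rows:
  deltas:
    - [1.0, [0, 0, -0.3], [0, 0, 0]]
    - [1.0, [0, 0, -0.8], [0, 0, 0]]
    - [1.0, [0, 0, -1.4], [0, 0, 0]]
    - [1.0, [0, 0, -2.1], [0, 0, 0]]
    - [1.0, [0, 0, -2.8], [0, 0, 0]]

```text
t: 4.85
tool_pos: [0.4451, 0.2875, 0.3623]
orientation: [-0.0, -0.548, 0.836, 0.0]
contact_force: [-0.5, 1.0, -0.1]
grip_width: 0.0154
grasp_force: 40.8
```

play_rows:
  deltas:
    - [1.0, [0, 0, -0.8], [0, 0, 0]]
    - [1.0, [0, 0, -1.6], [0, 0, 0]]
    - [1.0, [0, 0, -2.4], [0, 0, 0]]
    - [1.0, [0, 0, -3.2], [0, 0, 0]]
    - [1.0, [0, 0, -4], [0, 0, 0]]

```text
t: 5.35
tool_pos: [0.4451, 0.2875, 0.4025]
orientation: [0.0, -0.548, 0.836, 0.0]
contact_force: [0.1, -1.3, -0.4]
grip_width: 0.015
grasp_force: 40.8
```

```bash
python3 - <<'E'
from h import *
st(); b=shot('wrist','w3')['image']
a=cv2.resize(shot('scene','sc3')['image'][60:172,220:360],(480,384),interpolation=cv2.INTER_CUBIC)
cv2.imwrite('pics/v3.png',cv2.resize(np.hstack([b,a]),None,fx=.8,fy=.8,interpolation=cv2.INTER_AREA))
E
```

```text
5.35 p [0.4451 0.2875 0.4025] F [ 0.07 -1.29 -0.43] w 0.015 g 40.82249425293412
```

View pics/v3.png

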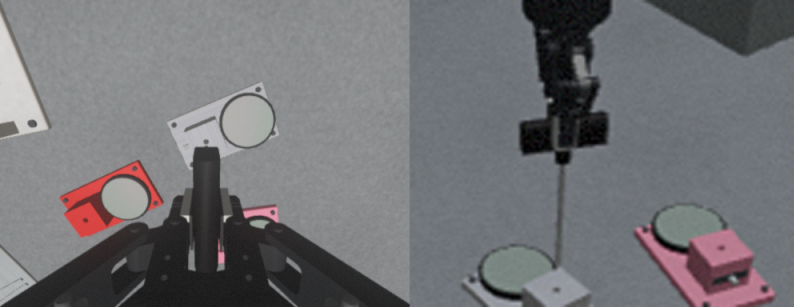

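The key is held straight and out of the block. Moving to a spot in front of the hook, 4 cm higher.

play_rows:
  deltas:
    - [1.0, [0.8, -0.6, -1], [0, 0, 0]]
    - [1.0, [2.4, -1.8, -2], [0, 0, 0]]
    - [1.0, [4.6, -3.4, -3], [0, 0, 0]]
    - [1.0, [6.9, -5.1, -4], [0, 0, 0]]
    - [1.0, [9.3, -6.8, -4], [0, 0, 0]]

```text
t: 5.95
tool_pos: [0.4708, 0.1737, 0.4434]
orientation: [0.001, -0.549, 0.836, -0.001]
contact_force: [1.7, 0.9, -1.2]
grip_width: 0.0152
grasp_force: 40.8
```

play_rows:
  deltas:
    - [1.0, [2.2, -1.6, 0], [0, 0, 0]]
    - [1.0, [4.3, -3.2, 0], [0, 0, 0]]
    - [1.0, [6.3, -4.6, 0], [0, 0, 0]]
    - [1.0, [8.0, -5.8, 0], [0, 0, 0]]
    - [1.0, [9.3, -6.8, 0], [0, 0, 0]]

```text
t: 6.45
tool_pos: [0.4957, 0.0608, 0.4419]
orientation: [-0.0, -0.548, 0.837, -0.0]
contact_force: [-0.7, 0.8, -1.0]
grip_width: 0.0151
grasp_force: 40.8
```

play_rows:
  deltas:
    - [1.0, [2.0, -1.5, 0], [0, 0, -2]]
    - [1.0, [4.5, -3.3, 0], [0, 0, -5]]
    - [1.0, [6.8, -5.0, 0], [0, 0, -8]]
    - [1.0, [8.5, -6.2, 0], [0, 0, -11]]
    - [1.0, [9.3, -6.8, 0], [0, 0, -11.9]]

```text
t: 6.95
tool_pos: [0.5211, -0.0521, 0.4417]
orientation: [-0.0, -0.632, 0.775, -0.0]
contact_force: [-0.3, -0.1, -0.2]
grip_width: 0.0154
grasp_force: 40.9
```

play_rows:
  deltas:
    - [1.0, [0, 0, 0], [0, 0, 0]]
    - [1.0, [0, 0, 0], [0, 0, 0]]
    - [1.0, [0, 0, 0], [0, 0, 0]]
    - [1.0, [0, 0, 0], [0, 0, 0]]
    - [1.0, [0, 0, 0], [0, 0, 0]]

```text
t: 7.45
tool_pos: [0.5209, -0.0491, 0.4418]
orientation: [0.0, -0.632, 0.775, 0.0]
contact_force: [-0.1, -0.3, -0.9]
grip_width: 0.0151
grasp_force: 40.8
```

```bash
python3 - <<'E'
from h import *
st()
b=shot('wrist','w4')['image']; t=shot('top','top4')['image']; s=shot('scene','sc4')['image']
a=cv2.resize(s[110:260,90:310],(800,545),interpolation=cv2.INTER_CUBIC)[:300]
c=cv2.resize(t[100:200,235:435],(400,200),interpolation=cv2.INTER_CUBIC)
cv2.imwrite('pics/v4.png',np.vstack([cv2.resize(s[130:230,100:300],(800,300),interpolation=cv2.INTER_CUBIC),np.hstack([cv2.resize(b,(400,300)),cv2.resize(t[95:207,260:410],(400,300),interpolation=cv2.INTER_CUBIC)])]))
E
```

```text
7.45 p [ 0.5209 -0.0491  0.4418] F [-0.12 -0.32 -0.88] w 0.0151 g 40.8481492503779
```

View pics/v4.png

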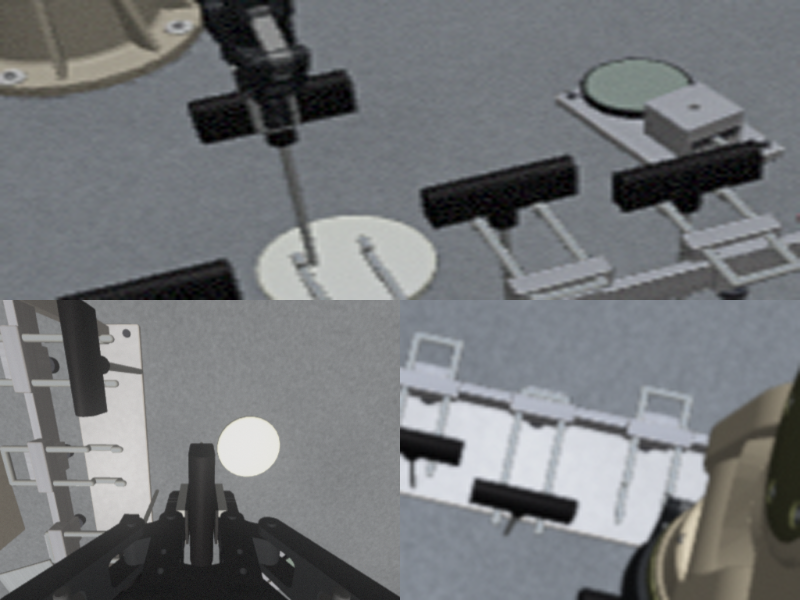

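The wrist view shows the empty hook's wire tips at (120,449) and (123,482), roots at about (45,449)/(48,483). Key_b is above them and the held handle is at (202,505). Computing the hook axis from these.

```bash
python3 - <<'E'
from h import *
W=lambda x,y:onz('w4',(x*1.28,(y-300)*1.28),.215)
tA,tB,rA,rB=W(122,449),W(125,482),W(46,447),W(48,484)
for n,p in zip(('tA','tB','rA','rB'),(tA,tB,rA,rB)): print(n,p.round(4))
d=(rA+rB)/2-(tA+tB)/2; print('mid tip',((tA+tB)/2).round(4),'len',np.linalg.norm(d),'yaw',np.degrees(np.arctan2(d[1],d[0])), np.linalg.norm(tA-tB))
# scene: handle ends & tip of held key
S=lambda x,y:(100+x/4,130+y/3)
for n,z,uv in (('endL',.272,S(192,120)),('endR',.272,S(354,92)),('tip',.122,S(311,262))):print(n,onz('sc4',uv,z).round(4))
sw=[onz('sc4',S(*p),.215) for p in((297,258),(364,240))]; print('tips scene',np.round(sw,4),np.mean(sw,0).round(4))
s=sense()['tool_pos'];h=np.array([.659,-.0783]); a=np.radians(-11.6);c,sn=np.cos(a),np.sin(a)
e=s[:2]-h; print('TCP in hook',e@[c,sn],e@[-sn,c]); e=((tA+tB)/2)[:2]-h; print('tip in hook(wrist)',e@[c,sn],e@[-sn,c]);e=np.mean(sw,0)[:2]-h; print('tip(scene)',e@[c,sn],e@[-sn,c])
E
```

```text
tA [ 0.5891 -0.0818  0.215 ]
tB [ 0.5965 -0.0494  0.215 ]
rA [ 0.6568 -0.0976  0.215 ]
rB [ 0.6701 -0.0622  0.215 ]
mid tip [ 0.5928 -0.0656  0.215 ] len 0.07209654741054121 yaw -11.459273654732067 0.03324559085664277
endL [ 0.5057 -0.0828  0.272 ]
endR [ 0.5287 -0.0041  0.272 ]
tip [ 0.5213 -0.0463  0.122 ]
tips scene [[ 0.5946 -0.0818  0.215 ]
 [ 0.6002 -0.0474  0.215 ]] [ 0.5974 -0.0646  0.215 ]
TCP in hook -0.1410280043034806 0.000605335591757375
tip in hook(wrist) -0.06741821804190899 -0.0008426531555254079
tip(scene) -0.06309612741542653 0.0010384818291925882
```

play_rows:
  deltas:
    - [1.0, [0.1, -1.0, 0], [0, 0, 0]]
    - [1.0, [0.3, -2.8, 0], [0, 0, 0]]
    - [1.0, [0.3, -5.0, 0], [0, 0, 0]]
    - [1.0, [0.3, -7.0, 0], [0, 0, 0]]
    - [1.0, [0.3, -7.8, 0], [0, 0, 0]]

```text
t: 8.1
tool_pos: [0.5988, -0.0689, 0.441]
orientation: [0.0, -0.632, 0.775, -0.0]
contact_force: [-0.0, 0.3, -1.3]
grip_width: 0.0151
grasp_force: 40.8
```

play_rows:
  deltas:
    - [1.0, [0, 0, 0.3], [0, 0, 0]]
    - [1.0, [0, 0, 1.0], [0, 0, 0]]
    - [1.0, [0, 0, 1.8], [0, 0, 0]]
    - [1.0, [0, 0, 2.5], [0, 0, 0]]
    - [1.0, [0, 0, 3]]
    - [0, 0, 0]

```text
invalid input at $.deltas[4]: expected 3 entries
```

```bash
python3 - <<'E'
from h import *
st()
b=shot('wrist','w5')['image']; s=shot('scene','sc5')['image']
cv2.imwrite('pics/v5.png',np.hstack([cv2.resize(s[165:265,110:250],(560,400),interpolation=cv2.INTER_CUBIC),cv2.resize(b[:,:230],(240,400),interpolation=cv2.INTER_AREA)]))
E
```

```text
8.1 p [ 0.5988 -0.0689  0.441 ] F [-0.    0.29 -1.29] w 0.0151 g 40.810763444169424
```

View pics/v5.png

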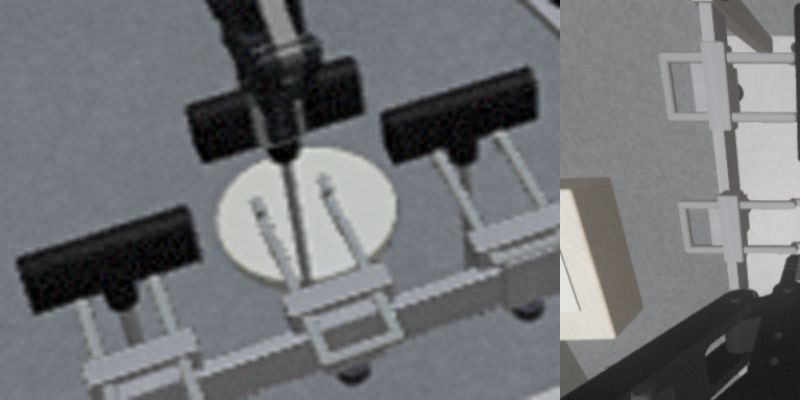

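The scene crop shows the shank between the empty hook's wires (tips (258,205), (325,182)), with the neighbours clear on both sides. The second move was refused over a misplaced bracket. Checking the lateral offset.

```bash
python3 - <<'E'
from h import *
h=np.array([.659,-.0783]); a=np.radians(-11.6);c,sn=np.cos(a),np.sin(a)
H=lambda p:(p[:2]-h)@np.array([[c,-sn],[sn,c]])
s=sense()['tool_pos'];print('TCP hook',H(s))
q=lambda p:((pix('sc5',p)-[110,165])*4).round(1)
for z in (.271,.245,.215,.16): print(z,'pred',q([s[0],s[1],z]))
for y in (-3,0,3):
  p=h+.062*np.array([-c,-sn])+y*.001*np.array([-sn,c]); print(y,q([*p,.215]))
for uv in ((259,208),(326,185)): print(H(onz('sc5',(110+uv[0]/4,165+uv[1]/4),.216)))
E
```

```text
TCP hook [-0.06182133 -0.00285311]
0.271 pred [269.4 115. ]
0.245 pred [276.3 153.7]
0.215 pred [283.9 196.1]
0.16 pred [296.9 268.5]
-3 [283.5 196. ]
0 [289.4 194.1]
3 [295.3 192.2]
[-0.05856925 -0.01642161]
[-0.05923753  0.01802152]
```

play_rows:
  deltas:
    - [1.0, [0, 0, 0.4], [0, 0, 0]]
    - [1.0, [0, 0, 1.2], [0, 0, 0]]
    - [1.0, [0, 0, 2.2], [0, 0, 0]]
    - [1.0, [0, 0, 3.0], [0, 0, 0]]
    - [1.0, [0, 0, 3.5], [0, 0, 0]]

```text
t: 8.7
tool_pos: [0.5963, -0.0681, 0.4054]
orientation: [-0.0, -0.632, 0.775, 0.001]
contact_force: [1.2, 0.2, -1.0]
grip_width: 0.0153
grasp_force: 40.8
```

play_rows:
  deltas:
    - [1.0, [0, 0, 0.1], [0, 0, 0]]
    - [1.0, [0, 0, 0.2], [0, 0, 0]]
    - [1.0, [0, 0, 0.2], [0, 0, 0]]
    - [1.0, [0, 0, 0.2], [0, 0, 0]]
    - [1.0, [0, 0, 0.2], [0, 0, 0]]

```text
t: 9.2
tool_pos: [0.5969, -0.0683, 0.405]
orientation: [0.0, -0.632, 0.775, -0.0]
contact_force: [-0.5, -1.4, -1.0]
grip_width: 0.0154
grasp_force: 40.8
```

play_rows:
  deltas:
    - [1.0, [0, 0, 0.1], [0, 0, 0]]
    - [1.0, [0, 0, 0.2], [0, 0, 0]]
    - [1.0, [0, 0, 0.2], [0, 0, 0]]
    - [1.0, [0, 0, 0.2], [0, 0, 0]]
    - [1.0, [0, 0, 0.2], [0, 0, 0]]

```text
t: 9.7
tool_pos: [0.5968, -0.0683, 0.4027]
orientation: [0.0, -0.632, 0.775, 0.0]
contact_force: [0.4, -0.0, -1.8]
grip_width: 0.015
grasp_force: 40.8
```

play_rows:
  deltas:
    - [1.0, [0, 0, 0.1], [0, 0, 0]]
    - [1.0, [0, 0, 0.2], [0, 0, 0]]
    - [1.0, [0, 0, 0.2], [0, 0, 0]]
    - [1.0, [0, 0, 0.2], [0, 0, 0]]
    - [1.0, [0, 0, 0.2], [0, 0, 0]]

```text
t: 10.2
tool_pos: [0.5968, -0.0683, 0.4007]
orientation: [0.0, -0.632, 0.775, 0.0]
contact_force: [-0.2, -0.1, -1.2]
grip_width: 0.0149
grasp_force: 40.8
```

play_rows:
  deltas:
    - [1.0, [0, 0, 0.1], [0, 0, 0]]
    - [1.0, [0, 0, 0.2], [0, 0, 0]]
    - [1.0, [0, 0, 0.2], [0, 0, 0]]
    - [1.0, [0, 0, 0.2], [0, 0, 0]]
    - [1.0, [0, 0, 0.2], [0, 0, 0]]

```text
t: 10.7
tool_pos: [0.5968, -0.0683, 0.3987]
orientation: [0.0, -0.632, 0.775, 0.0]
contact_force: [-0.5, 0.3, -1.1]
grip_width: 0.0153
grasp_force: 40.8
```

play_rows:
  deltas:
    - [1.0, [0, 0, 0.1], [0, 0, 0]]
    - [1.0, [0, 0, 0.1], [0, 0, 0]]
    - [1.0, [0, 0, 0.1], [0, 0, 0]]
    - [1.0, [0, 0, 0.1], [0, 0, 0]]
    - [1.0, [0, 0, 0.1], [0, 0, 0]]

```text
t: 11.2
tool_pos: [0.5969, -0.0683, 0.3977]
orientation: [0.0, -0.632, 0.775, 0.0]
contact_force: [0.3, -0.5, -1.1]
grip_width: 0.015
grasp_force: 40.8
```

play_rows:
  deltas:
    - [1.0, [0, 0, 0.1], [0, 0, 0]]
    - [1.0, [0, 0, 0.1], [0, 0, 0]]
    - [1.0, [0, 0, 0.1], [0, 0, 0]]
    - [1.0, [0, 0, 0.1], [0, 0, 0]]
    - [1.0, [0, 0, 0.1], [0, 0, 0]]

```text
t: 11.7
tool_pos: [0.5969, -0.0683, 0.3967]
orientation: [0.0, -0.632, 0.775, 0.0]
contact_force: [0.0, -0.2, 0.3]
grip_width: 0.015
grasp_force: 40.8
```

play_rows:
  deltas:
    - [1.0, [0, 0, 0.1], [0, 0, 0]]
    - [1.0, [0, 0, 0.1], [0, 0, 0]]
    - [1.0, [0, 0, 0.1], [0, 0, 0]]
    - [1.0, [0, 0, 0.1], [0, 0, 0]]
    - [1.0, [0, 0, 0.1], [0, 0, 0]]

```text
t: 12.2
tool_pos: [0.5969, -0.0683, 0.3958]
orientation: [0.0, -0.632, 0.775, -0.0]
contact_force: [-0.1, -0.3, -0.1]
grip_width: 0.0155
grasp_force: 40.9
```

play_rows:
  deltas:
    - [1.0, [0, 0, 0.05], [0, 0, 0]]
    - [1.0, [0, 0, 0.1], [0, 0, 0]]
    - [1.0, [0, 0, 0.1], [0, 0, 0]]
    - [1.0, [0, 0, 0.1], [0, 0, 0]]
    - [1.0, [0, 0, 0.1], [0, 0, 0]]

```text
t: 12.7
tool_pos: [0.5969, -0.0683, 0.3949]
orientation: [0.0, -0.632, 0.775, -0.0]
contact_force: [0.8, -0.6, 2.0]
grip_width: 0.0153
grasp_force: 41.1
```

```bash
python3 -c "
from h import *
st(); shot('scene','x'); st(); shot('scene','x'); st()"
```

```text
12.7 p [ 0.5969 -0.0683  0.3949] F [ 0.8  -0.58  1.98] w 0.0153 g 41.12601762637496
12.75 p [ 0.5969 -0.0683  0.3949] F [ 0.09 -0.22  1.93] w 0.0152 g 41.125822808244266
12.8 p [ 0.5969 -0.0683  0.3948] F [-0.62  0.94  2.36] w 0.0149 g 41.12710472254548
```

Light contact at about 3 N on the front level part. Now sliding inward in small steps, watching for the drop.

play_rows:
  deltas:
    - [1.0, [0, -0.05, 0], [0, 0, 0]]
    - [1.0, [0, -0.1, 0], [0, 0, 0]]
    - [1.0, [0, -0.15, 0], [0, 0, 0]]
    - [1.0, [0, -0.2, 0], [0, 0, 0]]
    - [1.0, [0, -0.2, 0], [0, 0, 0]]

```text
t: 13.3
tool_pos: [0.5988, -0.0687, 0.3946]
orientation: [-0.0, -0.632, 0.775, 0.0]
contact_force: [-1.9, 0.6, 2.0]
grip_width: 0.0151
grasp_force: 41.3
```

play_rows:
  deltas:
    - [1.0, [0, -0.05, 0], [0, 0, 0]]
    - [1.0, [0, -0.1, 0], [0, 0, 0]]
    - [1.0, [0, -0.15, 0], [0, 0, 0]]
    - [1.0, [0, -0.2, 0], [0, 0, 0]]
    - [1.0, [0, -0.2, 0], [0, 0, 0]]

```text
t: 13.8
tool_pos: [0.6009, -0.0691, 0.3947]
orientation: [0.0, -0.632, 0.775, -0.0]
contact_force: [-1.6, 0.7, 1.6]
grip_width: 0.0151
grasp_force: 41.3
```

play_rows:
  deltas:
    - [1.0, [0, -0.05, 0], [0, 0, 0]]
    - [1.0, [0, -0.1, 0], [0, 0, 0]]
    - [1.0, [0, -0.15, 0], [0, 0, 0]]
    - [1.0, [0, -0.2, 0], [0, 0, 0]]
    - [1.0, [0, -0.2, 0], [0, 0, 0]]

```text
t: 14.3
tool_pos: [0.6028, -0.0696, 0.3947]
orientation: [0.0, -0.632, 0.775, -0.0]
contact_force: [-1.5, 0.5, 2.8]
grip_width: 0.015
grasp_force: 41.3
```

play_rows:
  deltas:
    - [1.0, [0, -0.05, 0], [0, 0, 0]]
    - [1.0, [0, -0.1, 0], [0, 0, 0]]
    - [1.0, [0, -0.15, 0], [0, 0, 0]]
    - [1.0, [0, -0.2, 0], [0, 0, 0]]
    - [1.0, [0, -0.2, 0], [0, 0, 0]]

```text
t: 14.8
tool_pos: [0.6048, -0.07, 0.3947]
orientation: [0.0, -0.632, 0.775, -0.0]
contact_force: [-0.7, 0.3, 3.0]
grip_width: 0.015
grasp_force: 41.3
```

play_rows:
  deltas:
    - [1.0, [0, -0.05, 0], [0, 0, 0]]
    - [1.0, [0, -0.1, 0], [0, 0, 0]]
    - [1.0, [0, -0.15, 0], [0, 0, 0]]
    - [1.0, [0, -0.15, 0], [0, 0, 0]]
    - [1.0, [0, -0.15, 0], [0, 0, 0]]

```text
t: 15.3
tool_pos: [0.6062, -0.0703, 0.3947]
orientation: [0.0, -0.632, 0.775, -0.0]
contact_force: [-1.2, -0.0, 2.0]
grip_width: 0.0151
grasp_force: 41.3
```

play_rows:
  deltas:
    - [1.0, [0, -0.05, 0], [0, 0, 0]]
    - [1.0, [0, -0.1, 0], [0, 0, 0]]
    - [1.0, [0, -0.15, 0], [0, 0, 0]]
    - [1.0, [0, -0.15, 0], [0, 0, 0]]
    - [1.0, [0, -0.15, 0], [0, 0, 0]]

```text
t: 15.8
tool_pos: [0.608, -0.0706, 0.3947]
orientation: [0.0, -0.632, 0.775, -0.0]
contact_force: [1.1, -0.0, 1.5]
grip_width: 0.0149
grasp_force: 41.2
```

play_rows:
  deltas:
    - [1.0, [0, -0.05, 0], [0, 0, 0]]
    - [1.0, [0, -0.1, 0], [0, 0, 0]]
    - [1.0, [0, -0.15, 0], [0, 0, 0]]
    - [1.0, [0, -0.15, 0], [0, 0, 0]]
    - [1.0, [0, -0.15, 0], [0, 0, 0]]

```text
t: 16.3
tool_pos: [0.6093, -0.0709, 0.3944]
orientation: [0.0, -0.632, 0.775, -0.0]
contact_force: [1.3, -0.5, -1.0]
grip_width: 0.0149
grasp_force: 40.8
```

Force fell to baseline at hook x ≈ -50 mm, so the saddle is here. Another 1 mm in, then down gently.

play_rows:
  deltas:
    - [1.0, [0, -0.05, 0], [0, 0, 0]]
    - [1.0, [0, -0.1, 0], [0, 0, 0]]
    - [1.0, [0, -0.1, 0.05], [0, 0, 0]]
    - [1.0, [0, -0.1, 0.1], [0, 0, 0]]
    - [1.0, [0, -0.1, 0.1], [0, 0, 0]]

```text
t: 16.8
tool_pos: [0.61, -0.071, 0.3936]
orientation: [-0.0, -0.632, 0.775, 0.0]
contact_force: [0.2, -0.0, -0.7]
grip_width: 0.015
grasp_force: 40.8
```

play_rows:
  deltas:
    - [1.0, [0, 0, 0.05], [0, 0, 0]]
    - [1.0, [0, 0, 0.1], [0, 0, 0]]
    - [1.0, [0, 0, 0.1], [0, 0, 0]]
    - [1.0, [0, 0, 0.1], [0, 0, 0]]
    - [1.0, [0, 0, 0.1], [0, 0, 0]]

```text
t: 17.3
tool_pos: [0.6101, -0.071, 0.3927]
orientation: [0.0, -0.632, 0.775, -0.0]
contact_force: [0.8, 0.6, -0.8]
grip_width: 0.0152
grasp_force: 40.8
```

play_rows:
  deltas:
    - [1.0, [0, 0, 0.05], [0, 0, 0]]
    - [1.0, [0, 0, 0.1], [0, 0, 0]]
    - [1.0, [0, 0, 0.1], [0, 0, 0]]
    - [1.0, [0, 0, 0.1], [0, 0, 0]]
    - [1.0, [0, 0, 0.1], [0, 0, 0]]

```text
t: 17.8
tool_pos: [0.6101, -0.071, 0.3917]
orientation: [0.0, -0.632, 0.775, -0.0]
contact_force: [0.5, 0.2, -0.9]
grip_width: 0.015
grasp_force: 40.8
```

play_rows:
  deltas:
    - [1.0, [0, 0, 0.05], [0, 0, 0]]
    - [1.0, [0, 0, 0.1], [0, 0, 0]]
    - [1.0, [0, 0, 0.1], [0, 0, 0]]
    - [1.0, [0, 0, 0.1], [0, 0, 0]]
    - [1.0, [0, 0, 0.1], [0, 0, 0]]

```text
t: 18.3
tool_pos: [0.6101, -0.071, 0.3907]
orientation: [0.0, -0.632, 0.775, -0.0]
contact_force: [0.6, -0.3, -1.1]
grip_width: 0.015
grasp_force: 40.8
```

play_rows:
  deltas:
    - [1.0, [0, 0, 0.05], [0, 0, 0]]
    - [1.0, [0, 0, 0.1], [0, 0, 0]]
    - [1.0, [0, 0, 0.1], [0, 0, 0]]
    - [1.0, [0, 0, 0.1], [0, 0, 0]]
    - [1.0, [0, 0, 0.1], [0, 0, 0]]

```text
t: 18.8
tool_pos: [0.6101, -0.071, 0.3898]
orientation: [0.0, -0.632, 0.775, -0.0]
contact_force: [0.8, -0.1, -0.2]
grip_width: 0.0148
grasp_force: 41.0
```

play_rows:
  deltas:
    - [1.0, [0, 0, 0.03], [0, 0, 0]]
    - [1.0, [0, 0, 0.06], [0, 0, 0]]
    - [1.0, [0, 0, 0.08], [0, 0, 0]]
    - [1.0, [0, 0, 0.1], [0, 0, 0]]
    - [1.0, [0, 0, 0.1], [0, 0, 0]]

```text
t: 19.3
tool_pos: [0.6101, -0.071, 0.389]
orientation: [0.0, -0.632, 0.775, -0.0]
contact_force: [-0.1, -0.4, 2.3]
grip_width: 0.0149
grasp_force: 41.3
```

play_rows:
  deltas:
    - [1.0, [0, 0, 0], [0, 0, 0]]
    - [1.0, [0, 0, 0], [0, 0, 0]]
    - [1.0, [0, 0, 0], [0, 0, 0]]
    - [1.0, [0, 0, 0], [0, 0, 0]]
    - [1.0, [0, 0, 0], [0, 0, 0]]

```text
t: 19.8
tool_pos: [0.6101, -0.071, 0.3888]
orientation: [0.0, -0.632, 0.775, -0.0]
contact_force: [0.7, -0.9, 4.1]
grip_width: 0.0151
grasp_force: 41.4
```

```bash
python3 - <<'E'
from h import *
st(); s=shot('scene','sc6')['image'];st(); b=shot('wrist','w6')['image']
cv2.imwrite('pics/v6.png',np.hstack([cv2.resize(s[165:265,110:250],(560,400),interpolation=cv2.INTER_CUBIC),cv2.resize(b[:,:230],(240,400),interpolation=cv2.INTER_AREA)]))
E
```

```text
19.8 p [ 0.6101 -0.071   0.3888] F [ 0.69 -0.9   4.09] w 0.0151 g 41.4483945351094
19.85 p [ 0.6101 -0.071   0.3888] F [ 0.81 -0.66  4.31] w 0.0152 g 41.45510138128884
```

View pics/v6.png

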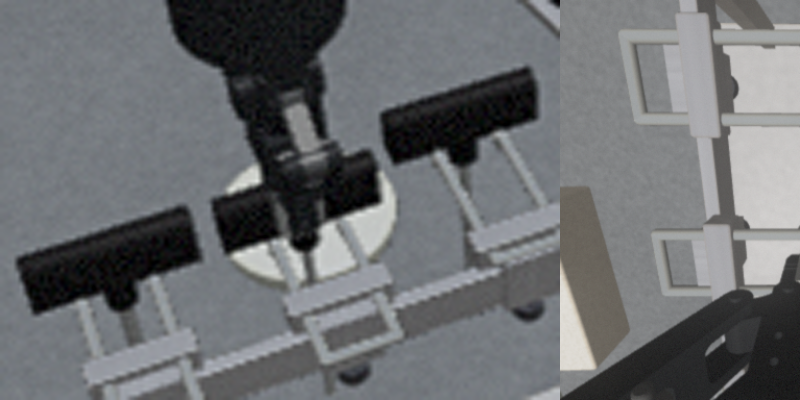

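Seated: the handle is between its neighbours, the collar between the wires, and both neighbours are undisturbed. Easing off to a light contact, then releasing.

play_rows:
  deltas:
    - [1.0, [0, 0, -0.03], [0, 0, 0]]
    - [1.0, [0, 0, -0.06], [0, 0, 0]]
    - [1.0, [0, 0, -0.08], [0, 0, 0]]
    - [1.0, [0, 0, -0.08], [0, 0, 0]]
    - [1.0, [0, 0, -0.08], [0, 0, 0]]
  force: 20

```text
t: 20.4
tool_pos: [0.6101, -0.071, 0.3893]
orientation: [0.0, -0.632, 0.775, 0.0]
contact_force: [1.8, 0.9, 1.3]
grip_width: 0.015
grasp_force: 41.2
```

play_rows:
  deltas:
    - [1.55, [0, 0, 0], [0, 0, 0]]
    - [1.6, [0, 0, 0], [0, 0, 0]]
    - [1.7, [0, 0, 0], [0, 0, 0]]
    - [1.8, [0, 0, 0], [0, 0, 0]]
    - [1.9, [0, 0, 0], [0, 0, 0]]

```text
t: 20.9
tool_pos: [0.6098, -0.071, 0.3891]
orientation: [-0.0, -0.632, 0.775, 0.001]
contact_force: [-0.5, 1.4, -0.2]
grip_width: 0.0192
grasp_force: 0.0
```

play_rows:
  deltas:
    - [2.2, [0, 0, 0], [0, 0, 0]]
    - [2.5, [0, 0, 0], [0, 0, 0]]
    - [2.9, [0, 0, 0], [0, 0, 0]]
    - [3.3, [0, 0, 0], [0, 0, 0]]
    - [3.5, [0, 0, 0], [0, 0, 0]]

```text
t: 21.4
tool_pos: [0.6101, -0.071, 0.3895]
orientation: [0.0, -0.632, 0.775, 0.0]
contact_force: [1.0, 0.9, 0.6]
grip_width: 0.0352
grasp_force: 0.0
```

Rise straight up.

play_rows:
  deltas:
    - [3.5, [0, 0, -0.4], [0, 0, 0]]
    - [3.5, [0, 0, -1], [0, 0, 0]]
    - [3.5, [0, 0, -2], [0, 0, 0]]
    - [3.5, [0, 0, -3.5], [0, 0, 0]]
    - [3.5, [0, 0, -5], [0, 0, 0]]

```text
t: 21.9
tool_pos: [0.61, -0.071, 0.4409]
orientation: [0.0, -0.632, 0.775, -0.0]
contact_force: [-0.3, -0.1, 0.3]
grip_width: 0.035
grasp_force: 0.0
```

play_rows:
  deltas:
    - [3.5, [0, 0, -2], [0, 0, 0]]
    - [3.5, [0, 0, -4], [0, 0, 0]]
    - [3.5, [0, 0, -6], [0, 0, 0]]
    - [3.5, [0, 0, -8], [0, 0, 0]]
    - [3.5, [0, 0, -9], [0, 0, 0]]

```text
t: 22.4
tool_pos: [0.6098, -0.071, 0.5327]
orientation: [0.001, -0.632, 0.775, -0.002]
contact_force: [-0.3, 0.2, 0.2]
grip_width: 0.035
grasp_force: 0.0
```

play_rows:
  deltas:
    - [3.5, [0, 0, 0], [0, 0, 0]]
    - [3.5, [0, 0, 0], [0, 0, 0]]
    - [3.5, [0, 0, 0], [0, 0, 0]]
    - [3.5, [0, 0, 0], [0, 0, 0]]
    - [3.5, [0, 0, 0], [0, 0, 0]]

```text
t: 22.9
tool_pos: [0.61, -0.071, 0.5288]
orientation: [-0.0, -0.632, 0.775, 0.001]
contact_force: [0.2, 0.2, -0.6]
grip_width: 0.035
grasp_force: 0.0
```

```bash
python3 - <<'E'
from h import *
st(); s=shot('scene','sc7')['image']; b=shot('wrist','w7')['image']
cv2.imwrite('pics/v7.png',np.vstack([cv2.resize(s[165:265,110:310],(800,400),interpolation=cv2.INTER_CUBIC)]))
E
```

```text
22.9 p [ 0.61   -0.071   0.5288] F [ 0.2   0.21 -0.6 ] w 0.035 g 0.0
```

View pics/v7.png

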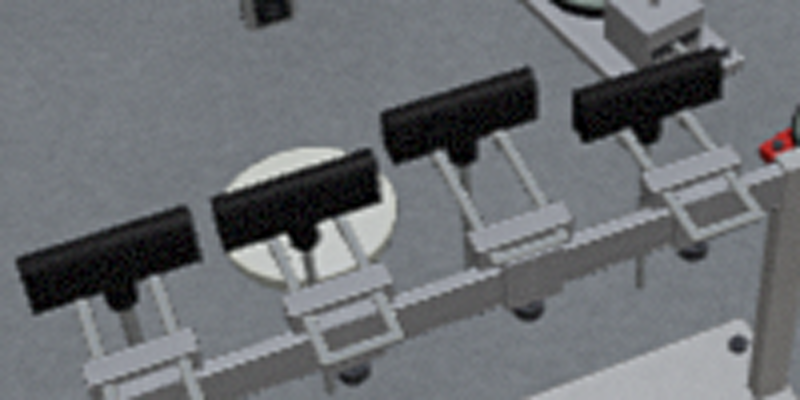

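The key hangs straight in the empty hook (handle from (215,220) to (380,180)), with its neighbours and the carrier where they were. A short wait to let it settle, then hand in.

play_rows:
  deltas:
    - [3.5, [0, 0, 0], [0, 0, 0]]
    - [3.5, [0, 0, 0], [0, 0, 0]]
    - [3.5, [0, 0, 0], [0, 0, 0]]
    - [3.5, [0, 0, 0], [0, 0, 0]]
    - [3.5, [0, 0, 0], [0, 0, 0]]

```text
t: 23.5
tool_pos: [0.6101, -0.071, 0.5295]
orientation: [0.0, -0.632, 0.775, 0.0]
contact_force: [-0.3, 1.7, 0.3]
grip_width: 0.035
grasp_force: 0.0
```

play_rows:
  deltas:
    - [3.5, [0, 0, 0], [0, 0, 0]]
    - [3.5, [0, 0, 0], [0, 0, 0]]
    - [3.5, [0, 0, 0], [0, 0, 0]]
    - [3.5, [0, 0, 0], [0, 0, 0]]
    - [3.5, [0, 0, 0], [0, 0, 0]]

```text
t: 24.0
tool_pos: [0.6101, -0.071, 0.5295]
orientation: [0.0, -0.632, 0.775, -0.0]
contact_force: [0.2, 0.9, -0.2]
grip_width: 0.0349
grasp_force: 0.0
```

```bash
python3 -c "
from station import *
print(hand_in())"
```

```text
the job is handed in; nothing more can be done
None
```

The key is out of the grey chuck and hanging in the saddle of the empty hook, at a reach of about 49 mm. In the last picture it hung straight and the neighbours and carrier looked unmoved. I handed the job in at about 24 s, but the hand-in returned no verdict.

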